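Lay out relays and angle heatsink for a power board repair

TASK

Lay out the parts for rebuilding a power board: stand the black parts tray in front of the rocker hopper, under its mouth, then pull the hopper's side handle forward to the stop so that all three relays tip out into the tray, and swing the hopper fully back home. Also tip the L-shaped heatsink over its corner from its short foot onto its long leg, so that it lies on the mat with the foot pointing straight up. Leave the other things on the bench where they are.

Things in the scene. Friction and masses are not known exactly. Their poses are not given: they have to be found in the camera images.
- hopper_base (a point): Rocker hopper: grey metal stand fixed on the bench, 116 mm wide, carrying a pivoting open-topped plastic bin, 93 mm wide. Point on the bench straight below the bin's pivot axis, which runs along y 140 mm above it. x points to the hopper's back (its mouth faces -x), y to its left (handle side), z up. The stand reaches from 15 mm in front of the pivot to 115 mm behind, 161 mm high.
- hopper_catch (a point): Point on the bench below the hopper's mouth, 110 mm in front of the pivot, axes as hopper_base: a good place for the tray's centre, its x along this x. With the bin at its stop the mouth's lip (90 mm wide) is 48 mm in front of the pivot, 83 mm above the bench, sloping 50 degrees down; parts land 40 to 150 mm in front of the pivot.
- bin (a joint): Tilt of the hopper's bin, rad: 0 is home (mouth up, resting on the stand), growing as the handle is pulled forward (to the hopper's -x) and down; hard stop at 1.75. Light, about 1 N at the handle. Near home it falls back home by its own weight, well past the balance point (about 0.6) it sinks to the stop.
- bin_grip (a point): Grip point on the hopper's handle, a round black bar, 12 mm thick, parallel to the pivot axis, sticking out 92 mm from the top of the bin's left (+y) side; on the bar's centre line, 49 mm from the bin's side, 43 mm from the free end, 99.5 mm from the pivot axis. At home 17 mm behind and 98 mm above the pivot; at the stop 99 mm in front of it and level with it. Turns with the bin; y along the bar.
- tray_c (a point): Loose black open tray, 150 x 130 mm (x, y), 40 mm high, walls and floor 4 mm, about 0.25 kg. Point at the centre of the box, 20 mm above its underside, axes along its sides. An upright grip tab stands outside its +y wall: 50 mm long in x, 10 mm thick in y, from the underside up to 70 mm, its middle 70 mm in +y and 20 mm in -x from this point.
- mat: Thin black rubber mat fixed on the bench, 200 x 150 x 2 mm (x, y, z). Origin at the centre of its underside, x along its long side.
- heatsink_c (a point): Loose L-shaped aluminium heatsink on the mat: 50 mm wide, 8 mm thick, about 0.17 kg, long leg 95 mm, short drilled foot 50 mm. It starts standing on the foot, long leg upright. Point at the centre of the long leg; z along that leg from the corner to its free end, x from its plain outer face to the side where the foot sticks out, y along the width. Lying on the long leg, x points up.
- heatsink_corner (a point): The heatsink's outer corner edge, at mid-width, axes as heatsink_c: the edge to tip it about, towards -x; past about 30 degrees it falls onto the long leg by itself. From here the long leg reaches 95 mm in z, the foot 50 mm in x, both 8 mm thick. Ribs, 5 mm high, on the long leg's foot side 10 to 40 mm from the corner.
- relay1_c (a point): One of three equal loose white relays, blocks of 24 x 18 x 16 mm, 20 g, lying in the hopper's bin at the start. This point is its centre, axes along its sides.
- relay2_c (a point): One of three equal loose white relays, blocks of 24 x 18 x 16 mm, 20 g, lying in the hopper's bin at the start. This point is its centre, axes along its sides.
- relay3_c (a point): One of three equal loose white relays, blocks of 24 x 18 x 16 mm, 20 g, lying in the hopper's bin at the start. This point is its centre, axes along its sides.
- spool: Bystander: steel-coloured solder spool, 60 mm in diameter, 42 mm high. Origin at the centre of its underside.
- bottle: Bystander: green bottle with a yellow cap, 56 mm in diameter, 140 mm high. Origin at the centre of its underside.
- flux_jar: Bystander: small jar, 44 mm in diameter, 36 mm high. Origin at the centre of its underside.
- driver: Bystander: screwdriver lying on the bench, 170 mm long. Origin near its middle, on the bench.
- pcb: Bystander: green circuit board with components, 70 x 90 mm, 14 mm high. Origin at the centre of its underside.
- multimeter: Bystander: black hand-held multimeter lying flat, 150 x 75 x 42 mm. Origin at the centre of its underside.

How it is judged:
On the way, in this order (a step that is already met when the one before it is completed fails the run):
1. the bin is at its stop and all three relays have tipped out into the tray (value of joint bin above 1.62 rad and x of relay1_c in the frame of tray_c between -0.072 and 0.072 m and y of relay1_c in the frame of tray_c between -0.062 and 0.062 m and z of each of relay1_c, relay2_c, relay3_c in the frame of tray_c below 0.022 m and x of relay2_c in the frame of tray_c between -0.072 and 0.072 m and y of relay2_c in the frame of tray_c between -0.062 and 0.062 m and x of relay3_c in the frame of tray_c between -0.072 and 0.072 m and y of relay3_c in the frame of tray_c between -0.062 and 0.062 m), for 0.2 s.
2. the bin is swung back home (value of joint bin below 0.06 rad), for 0.2 s.
At the end, for the whole second after the job is handed in: All three relays lie inside the tray, below its rim; the tray stands level on the bench (within 0.1 rad); the bin is home (below 0.06 rad); the heatsink lies on its long leg with the foot straight up (within 0.12 rad), the middle of the long leg at least 10 to 15 mm inside the mat's edges (x of relay1_c in the frame of tray_c between -0.072 and 0.072 m and y of relay1_c in the frame of tray_c between -0.062 and 0.062 m and z of each of relay1_c, relay2_c, relay3_c in the frame of tray_c below 0.022 m and x of relay2_c in the frame of tray_c between -0.072 and 0.072 m and y of relay2_c in the frame of tray_c between -0.062 and 0.062 m and x of relay3_c in the frame of tray_c between -0.072 and 0.072 m and y of relay3_c in the frame of tray_c between -0.062 and 0.062 m and angle between tray_c's own z axis and vertical below 0.1 rad and height (world z) of tray_c below 0.03 m and value of joint bin below 0.06 rad and angle between heatsink_c's own x axis and vertical below 0.12 rad and height (world z) of heatsink_c below 0.014 m and x of heatsink_c in the frame of mat between -0.085 and 0.085 m and y of heatsink_c in the frame of mat between -0.065 and 0.065 m); the robot touches nothing.
It fails at once if one of the bystanders on the bench is shifted by more than 30 mm (distance of any of spool, bottle, flux_jar, driver, pcb, multimeter from where it was at the start of the episode above 0.03 m).
It also fails if it takes over 72 s, if anything falls off the work surface, if the arm or the gripper's body presses on something with over 40 N, if the wrist force passes 120 N, or if a joint passes its speed limit or range.

ROBOT

A 7-joint arm with a two-finger parallel gripper is mounted at the origin on the work surface. World frame = base frame: x ahead of the robot, y to its left, z up, the work surface at z = 0. Lengths are in m, angles in rad, forces in N, time in s.
With the tool pointing down it reaches from about 0.425 to 0.925 m from the base axis. Payload 6.8 kg.
Tool frame: the origin (TCP) lies on the centre line of the jaws, within the pads' length; the fingertips stand 8 mm ahead of it and the grasp point (between the pads) lies 11 mm behind it (bot.tips_ahead is the distance from the TCP to the fingertips, in m); z points along the fingers, y is the line along which they close (so a half turn about z gives the same grasp; the last joint's range is limited). The gripper opens to 85 mm and grips with 20 to 120 N. Pads are 22 mm wide; open, the fingers measure 114 mm over their backs; the gripper's body (76 mm by 85 mm) begins 54 mm behind the grasp point. The pads swing forward as they close: fully open they stand 13 mm farther back than shut.
Start: joints at [-1.347, 0.477, 0.022, 1.555, -0.011, 1.109, -0.083], TCP at [0.22, 0.638, 0.239] pointing down, gripper open.
Joint ranges: [-2.96, 2.96], [-0.34, 2.1], [-1.41, 1.46], [0.24, 2.44], [-1.37, 4.51], [0.17, 1.92], [-2.96, 2.96]. Speed limits (rad/s): [2.39, 2.39, 3.14, 3.14, 3.14, 3.14, 3.14].

INTERFACE

Orientations are given as a unit quaternion [w, x, y, z].
In Python, from station import bot gives the robot as it stands.
- The arm moves only by the tool send_rows, never from a script. Its argument "deltas" is text: rows parted by semicolons, each of 4 numbers parted by spaces: the shift along the tool's x, y, z in m, then the turn about the tool's z in degrees. In form: x y z spin; .... A call has 1 to 5 rows; each row is the pose to reach, as a shift and turn from the pose commanded when the call began, along the tool's axes at that moment; what a row does not reach only later rows make up. A row lasts 1/10 s, in which the tool goes at most 50 mm and 8.59 degrees, less where a joint would pass 70% of its speed; a pose out of reach is approached as far as the arm can. A call with a gripper value outside its range is refused whole. "claw" is the opening, from 0 (shut) to 1 (fully open), set as the call begins (left out, the last holds). The fingers move at their own pace and stop on an object; "force" is the grip in N (left out, the last holds). Time passes only in rows, so rows that repeat a pose let the fingers close. It gives the time, the measured TCP pose, the force, the opening and the grip force at its end, in the units of the state.
- bot.get_obs(): the state, without advancing time (a new reading comes with each control period).
- bot.read_camera(name): name is "side" or "top"; returns a dict with "img" (384x512x3 uint8, red, green, blue), "depth" (384x512 float32, m along the optical axis (not along the pixel's ray), 0 where there is no reading), "fx", "fy", "cx", "cy" (pixels), "dist_coeffs" ([k1, k2, p1, p2, k3] as OpenCV has them; the pictures are not rectified), "camera_from_world" (4x4, takes a point from world to camera coordinates). Camera axes: x right, y up, looking along -z (the intrinsics and any distortion apply to the point x, -y, -z); pixel columns grow to the right and rows downward; lengths in m; the calibration is good to about 2 mm. A picture is of the moment at which its call begins.
- bot.hand_in(): hands the job in; it is judged then, once.
Trained networks look in a picture, given as the dict that the camera call returned (one of the last four; its "shot" number tells which), for a name from the list of things; names that differ only in an ending like _2 or _b are one class to them, and where a whole thing is asked for, a point or a joint stands for the part that bears it (a point fixed in the world has none). Each returns a list of dicts, best first, with "confidence" (0 to 1); they miss things now and then, are a little off and sometimes report something else, mostly with a low value. They report only what shows in the picture. A call takes as long as a camera call.
- bot.masks_of(picture, query): "mask" (384x512 bool, what is visible of it).
- bot.landmark_of(picture, query): "xyz" ([x, y, z] in m, in world coordinates, good to about 4 mm: a listed point, or the origin of a listed thing).
The state is a dict: "t": time; "q": joint angles; "joint_vel": joint speeds; "joint_torque": joint torques, N m; "eef_pos": TCP position; "tool_rot": TCP orientation; "contact_force": force on the tool from outside, world axes, zero at the start; "torque": the same for the moment, N m; "gripper_width": opening from 0.0 (shut) to 1.0 (fully open); "grasp_force": force on a finger pad.
Only numpy, scipy, OpenCV 4.12 (cv2) and the standard library are available. Lean on these libraries where they do the work, as an engineer would, in place of code of your own. Each camera call takes 0.05 s, during which the arm holds its last target. There are 200 camera calls.

## Working session

There is one attempt and no reset: what is moved stays moved. The work goes in short steps, Python scripts to look and compute and a tool call to move; the robot and the scene stay as the last step left them, time stands still between calls to the robot, and variables do not carry over. Pictures are saved under pics/ and viewed, at most 10 in all, crops included, and the job is handed in when it is done.

Besides the shell and the picture viewer there is one more tool, called after "Emit:" as name(argument=value, ...) on one line, values as JSON. send_rows: Moves the arm, as the interface text tells. Its arguments: {"type":"object","properties":{"deltas":{"type":"string"},"claw":{"type":"number"},"force":{"type":"number"}},"required":["deltas"]}

```bash
mkdir -p pics
cat > h.py <<'E'
import numpy as np, cv2
from station import bot
def undist(p,uv):
    K=np.array([[p['fx'],0,p['cx']],[0,p['fy'],p['cy']],[0,0,1.]])
    return cv2.undistortPoints(np.array(uv,float).reshape(-1,1,2),K,np.array(p['dist_coeffs'],float)).reshape(-1,2)
def world(p,uv,d):
    n=undist(p,uv); d=np.asarray(d,float)
    c=np.c_[n[:,0]*d,-n[:,1]*d,-d,np.ones(len(n))]
    return (np.linalg.inv(p['camera_from_world'])@c.T).T[:,:3]
def cloud(p,mask=None):
    if mask is None: mask=np.ones(p['depth'].shape,bool)
    m=mask&(p['depth']>0); v,u=np.nonzero(m)
    return world(p,np.c_[u,v],p['depth'][m])
def save(p,n): cv2.imwrite('pics/'+n,cv2.cvtColor(p['img'],cv2.COLOR_RGB2BGR))
E
python3 - <<'E'
from h import *
o=bot.get_obs(); print(o['eef_pos'],o['tool_rot'],o['t'])
np.set_printoptions(precision=3,suppress=True)
a=bot.read_camera('top');b=bot.read_camera('side')
im=np.vstack([a['img'],b['img']]); cv2.imwrite('pics/top.png',a['img'][...,::-1]);cv2.imwrite('pics/side.png',b['img'][...,::-1])
for n in ['hopper_base','hopper_catch','bin_grip','tray_c','mat','heatsink_c','heatsink_corner','relay1_c','spool','bottle','flux_jar','driver','pcb','multimeter']:
  for c,p in(('t',a),('s',b)):
    print(n,c,[(np.round(d['xyz'],3).tolist(),round(float(d['confidence']),2)) for d in bot.landmark_of(p,n)[:3]])
E
```

```text
[0.21967282 0.6376337  0.23829291] [-8.22711880e-05  1.65112344e-01  9.86274313e-01 -9.41961046e-04] 0.0
hopper_base t [([0.64, 0.019, -0.004], 0.95), ([0.767, 0.258, -0.001], 0.67), ([0.672, 0.027, 0.144], 0.46)]
hopper_base s [([0.643, 0.02, 0.003], 0.77)]
hopper_catch t []
hopper_catch s []
bin_grip t [([0.645, 0.115, 0.236], 0.74), ([0.368, 0.004, -0.001], 0.57)]
bin_grip s [([0.646, 0.117, 0.236], 0.74)]
tray_c t [([0.541, -0.302, 0.021], 0.61)]
tray_c s [([0.542, -0.296, 0.016], 0.64)]
mat t [([0.522, 0.302, -0.004], 0.64), ([0.551, 0.295, 0.045], 0.29)]
mat s [([0.525, 0.304, -0.001], 0.78)]
heatsink_c t [([0.55, 0.293, 0.048], 0.63)]
heatsink_c s [([0.55, 0.294, 0.049], 0.79)]
heatsink_corner t [([0.549, 0.291, 0.0], 0.74)]
heatsink_corner s [([0.548, 0.29, 0.006], 0.76)]
relay1_c t [([0.692, -0.001, 0.148], 0.61), ([0.736, -0.191, 0.002], 0.22)]
relay1_c s [([0.525, 0.306, 0.001], 0.26)]
spool t [([0.737, -0.191, -0.0], 0.52)]
spool s [([0.738, -0.197, 0.002], 0.86)]
bottle t [([0.766, 0.252, -0.002], 0.68), ([0.364, 0.186, 0.001], 0.36)]
bottle s [([0.346, -0.165, 0.001], 0.59)]
flux_jar t [([0.368, 0.186, 0.001], 0.66)]
flux_jar s [([0.364, 0.184, -0.004], 0.66), ([0.365, 0.01, 0.0], 0.59)]
driver t [([0.522, 0.303, -0.004], 0.71), ([0.351, -0.165, 0.001], 0.5)]
driver s [([0.348, -0.165, 0.001], 0.57)]
pcb t [([0.368, 0.005, -0.002], 0.81)]
pcb s [([0.365, 0.011, 0.0], 0.92), ([0.365, 0.183, -0.004], 0.69)]
multimeter t [([0.494, -0.542, 0.001], 0.79)]
multimeter s []
```

View pics/top.png

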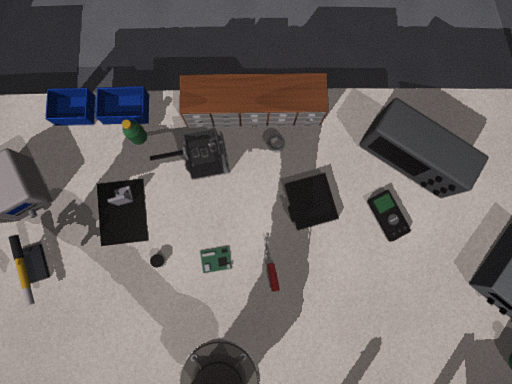

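View pics/side.png

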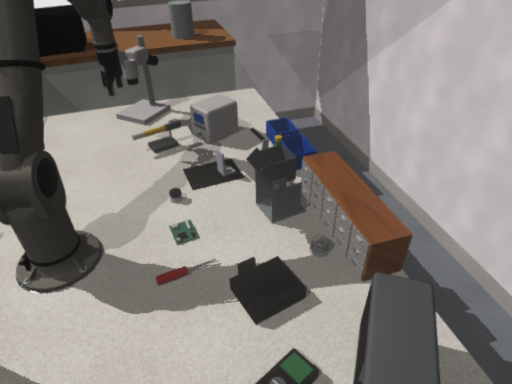

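Run:
```python
from h import *
np.set_printoptions(precision=3,suppress=True)
a=bot.read_camera('top');b=bot.read_camera('side')
for n,lo,hi in(('tray_c',.03,.045),('tray_c',.055,.08),('heatsink_c',.085,.105),('heatsink_c',.0,.02),('mat',-.01,.01),('bin_grip',.225,.26),('hopper_base',.15,.17)):
  P=[]
  for p in(a,b):
    m=bot.masks_of(p,n)
    if m: 
      q=cloud(p,m[0]['mask']); q=q[(q[:,2]>lo)&(q[:,2]<hi)]; P.append(q)
      if len(q)>8: 
        r=cv2.minAreaRect((q[:,:2]*1000).astype(np.float32)); print(n,lo,len(q),r,q[:,2].max(),q.min(0),q.max(0))
print(a['camera_from_world'],b['camera_from_world'])
```

```text
tray_c 0.03 249 ((539.036376953125, -288.87860107421875), (150.0367889404297, 141.19888305664062), 14.846382141113281) 0.04499186831339275 [ 0.454 -0.374  0.03 ] [ 0.625 -0.213  0.045]
tray_c 0.03 653 ((539.8836059570312, -294.04205322265625), (152.4625701904297, 139.344970703125), 14.155108451843262) 0.04443344963928042 [ 0.453 -0.378  0.03 ] [ 0.629 -0.218  0.044]
tray_c 0.055 63 ((503.5407409667969, -231.04171752929688), (48.174747467041016, 10.963863372802734), 14.243861198425293) 0.07553386781296623 [ 0.48  -0.24   0.057] [ 0.526 -0.22   0.076]
tray_c 0.055 118 ((503.78277587890625, -234.36752319335938), (49.59259796142578, 11.039316177368164), 15.292779922485352) 0.07290142743087868 [ 0.48  -0.245  0.055] [ 0.529 -0.225  0.073]
heatsink_c 0.085 58 ((551.0095825195312, 291.1504821777344), (8.621371269226074, 45.356536865234375), 16.183557510375977) 0.1031137154091657 [0.542 0.268 0.085] [0.561 0.313 0.103]
heatsink_c 0.085 36 ((551.5157470703125, 290.5451354980469), (7.710513591766357, 50.89931106567383), 12.960816383361816) 0.10052404064980835 [0.543 0.266 0.087] [0.56  0.315 0
[... 647 characters left out ...]
52817249298096) 0.009770126353367492 [ 0.413  0.216 -0.002] [0.63  0.397 0.01 ]
bin_grip 0.225 168 ((644.2421264648438, 63.582359313964844), (178.31622314453125, 40.723628997802734), 83.11802673339844) 0.24977063794061438 [ 0.624 -0.025  0.225] [0.665 0.154 0.25 ]
hopper_base 0.15 265 ((668.5718994140625, 23.652969360351562), (97.18928527832031, 115.33312225341797), 9.160154342651367) 0.16995820155863717 [ 0.616 -0.038  0.15 ] [0.721 0.076 0.17 ]
[[-0.019 -1.     0.018 -0.118]
 [ 0.99  -0.017  0.137 -0.573]
 [-0.137  0.021  0.99  -1.206]
 [ 0.     0.     0.     1.   ]] [[ 0.956 -0.293 -0.018 -0.576]
 [ 0.192  0.578  0.793 -0.182]
 [-0.222 -0.761  0.609 -1.07 ]
 [ 0.     0.     0.     1.   ]]
```

The top picture shows the hopper at (205,152) with its handle pointing left to (150,157). The heatsink is on the mat at (122,200), the tray is at (311,200), and the driver's tip is near (266,235). The networks agree with this and with the depth rectangles: heatsink and tray yaw are about 15°, hopper yaw about 8.5°. I'll do the heatsink first.

```bash
cat >> h.py <<'E'
from scipy.spatial.transform import Rotation as R
def go(*targets,yaw=None):
    "targets: world points; yaw: wanted world angle (deg) of tool x"
    o=bot.get_obs(); w,x,y,z=o['tool_rot']; r=R.from_quat([x,y,z,w]); X=r.apply([1,0,0])
    a=np.degrees(np.arctan2(X[1],X[0])); s=0 if yaw is None else -((yaw-a+180)%360-180)
    print('t',round(o['t'],2),'pos',np.round(o['eef_pos'],4),'toolx',round(a,2),'spin',round(s,2),'q',np.round(o['q'],2),'F',np.round(o['contact_force'],1),'w',round(o['gripper_width'],3))
    for t in targets: print(np.round(t,3),'->',np.round(r.inv().apply(np.array(t)-o['eef_pos']),4))
E
python3 -c "
from h import *
go([.605,.306,.239],[.605,.306,.088],yaw=195)"
```

```text
t 2.3 pos [0.2199 0.6382 0.2393] toolx 160.99 spin -34.01 q [-1.35  0.48  0.02  1.56 -0.01  1.11 -0.08] F [-0.6 -0.4  0.1] w 1.001
[0.605 0.306 0.239] -> [-4.723e-01 -1.886e-01  3.000e-04]
[0.605 0.306 0.088] -> [-0.4723 -0.1886  0.1513]
```

Emit:
send_rows(deltas="-0.043 -0.017 0 0; -0.085 -0.034 0 0; -0.128 -0.051 0 0; -0.17 -0.068 0 0; -0.213 -0.085 0 0", claw=0)

```text
t: 2.8
eef_pos: [0.3947, 0.4872, 0.2395]
tool_rot: [0.0, 0.165, 0.986, 0.0]
contact_force: [1.0, 1.6, 0.5]
gripper_width: 0.144
grasp_force: 0.0
```

Emit:
send_rows(deltas="-0.043 -0.017 0 -8; -0.085 -0.034 0 -16; -0.128 -0.051 0 -24; -0.17 -0.068 0 -32; -0.213 -0.085 0.02 -34")

```text
t: 3.3
eef_pos: [0.5699, 0.3386, 0.2223]
tool_rot: [0.003, -0.133, 0.991, 0.002]
contact_force: [0.6, 1.1, 0.2]
gripper_width: 0.001
grasp_force: 0.0
```

```bash
python3 -c "
from h import *
go([.605,.306,.088],[.51,.280,.088],[.48,.272,.088],yaw=195)"
```

```text
t 3.3 pos [0.5699 0.3386 0.2223] toolx -164.76 spin 0.24 q [-0.65  0.47  0.02  1.61 -0.01  1.06  1.22] F [0.6 1.1 0.2] w 0.001
[0.605 0.306 0.088] -> [-0.0246 -0.041   0.1343]
[0.51  0.28  0.088] -> [ 0.0739 -0.0411  0.1338]
[0.48  0.272 0.088] -> [ 0.105  -0.0409  0.1336]
```

Emit:
send_rows(deltas="-0.025 -0.041 0 0; -0.025 -0.041 0.045 0; -0.025 -0.041 0.09 0; -0.025 -0.041 0.134 0; -0.025 -0.041 0.134 0")

```text
t: 3.8
eef_pos: [0.5974, 0.3034, 0.079]
tool_rot: [-0.006, -0.131, 0.991, -0.002]
contact_force: [-0.4, 0.1, 0.1]
gripper_width: 0.002
grasp_force: 0.0
```

Emit:
send_rows(deltas="0.015 0 0 0; 0.028 0 0 0; 0.036 0 0 0; 0.044 0 0 0; 0.052 0 0 0")

```text
t: 4.3
eef_pos: [0.5519, 0.2927, 0.0868]
tool_rot: [0.001, -0.13, 0.991, 0.0]
contact_force: [0.3, -0.8, 0.2]
gripper_width: -0.002
grasp_force: 0.0
```

Emit:
send_rows(deltas="0.008 0 0 0; 0.016 0 0 0; 0.024 0 0 0; 0.032 0 0 0; 0.04 0 0 0")

```text
t: 4.8
eef_pos: [0.5122, 0.2818, 0.0854]
tool_rot: [-0.0, -0.13, 0.991, -0.0]
contact_force: [-0.4, -0.8, 0.2]
gripper_width: 0.001
grasp_force: 0.0
```

```bash
python3 -c "
from h import *
b=bot.read_camera('side');c=b['img'][130:210,170:300]
cv2.imwrite('pics/hs1.png',cv2.resize(c[...,::-1],None,fx=5,fy=5))
go([.48,.272,.088],yaw=195)"
```

```text
t 4.85 pos [0.5108 0.2814 0.0852] toolx -164.99 spin 0.01 q [-0.62  0.52  0.02  1.9  -0.01  0.72  1.23] F [-1.9 -1.5 -0.9] w -0.0
[0.48  0.272 0.088] -> [ 0.0322 -0.0011 -0.0027]
```

View pics/hs1.png

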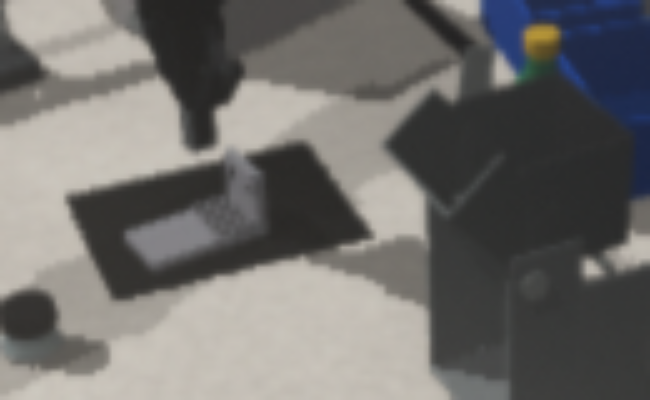

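The picture shows the heatsink lying on its long leg (around (190,235)) with the foot up (245,190), well inside the mat. Next is the tray.

Emit:
send_rows(deltas="0 0 -0.05 0; 0 0 -0.1 0; 0 -0.04 -0.12 0; 0 -0.085 -0.12 0; 0 -0.13 -0.12 0", claw=1)

```text
t: 5.35
eef_pos: [0.5472, 0.1555, 0.2068]
tool_rot: [0.001, -0.131, 0.991, 0.0]
contact_force: [1.2, -0.8, -0.8]
gripper_width: 0.848
grasp_force: 0.0
```

Emit:
send_rows(deltas="0 -0.045 0 0; 0 -0.09 0 0; 0 -0.135 0 0; 0 -0.18 0 0; 0 -0.225 0 0")

```text
t: 5.85
eef_pos: [0.6049, -0.0627, 0.2056]
tool_rot: [0.0, -0.13, 0.991, 0.0]
contact_force: [1.0, 1.2, -0.4]
gripper_width: 0.997
grasp_force: 0.0
```

```bash
python3 -c "
from h import *
go([.504,-.2325,.15],[.504,-.2325,.054],yaw=194.6)"
```

```text
t 5.85 pos [ 0.6049 -0.0627  0.2056] toolx -165.01 spin 0.39 q [-0.12  0.4   0.15  1.77 -0.07  0.98  1.9 ] F [ 1.   1.2 -0.4] w 0.997
[ 0.504 -0.232  0.15 ] -> [ 0.1414 -0.1379  0.0555]
[ 0.504 -0.232  0.054] -> [ 0.1414 -0.1379  0.1515]
```

I forgot the tool axis was slanted, so that pass went closer to the hopper than planned. Forces stayed near zero, and I'll check the hopper in the next picture.

Emit:
send_rows(deltas="0.035 -0.034 0 0; 0.07 -0.068 0 0; 0.105 -0.103 0.02 0; 0.141 -0.138 0.03 0; 0.141 -0.138 0.055 0")

```text
t: 6.35
eef_pos: [0.501, -0.2383, 0.1518]
tool_rot: [0.001, -0.125, 0.992, -0.002]
contact_force: [0.3, 0.5, -0.3]
gripper_width: 1.0
grasp_force: 0.0
```

```bash
python3 -c "
from h import *
b=bot.read_camera('side');c=b['img'][120:340,150:370]
cv2.imwrite('pics/tr1.png',cv2.resize(c[...,::-1],None,fx=2.7,fy=2.7))
print(bot.landmark_of(b,'bin_grip')[:1],bot.landmark_of(b,'tray_c')[:1])
go([.504,-.2325,.054],yaw=194.6)"
```

```text
[{'xyz': [0.6447, 0.1155, 0.2373], 'confidence': 0.71}] [{'xyz': [0.6411, 0.0198, 0.0028], 'confidence': 0.57}]
t 6.5 pos [ 0.503  -0.2304  0.1494] toolx -165.08 spin 0.32 q [ 0.16  0.39  0.2   1.94 -0.1   0.82  2.24] F [ 0.7  0.9 -0. ] w 1.002
[ 0.504 -0.232  0.054] -> [-0.0007 -0.0024  0.0954]
```

View pics/tr1.png

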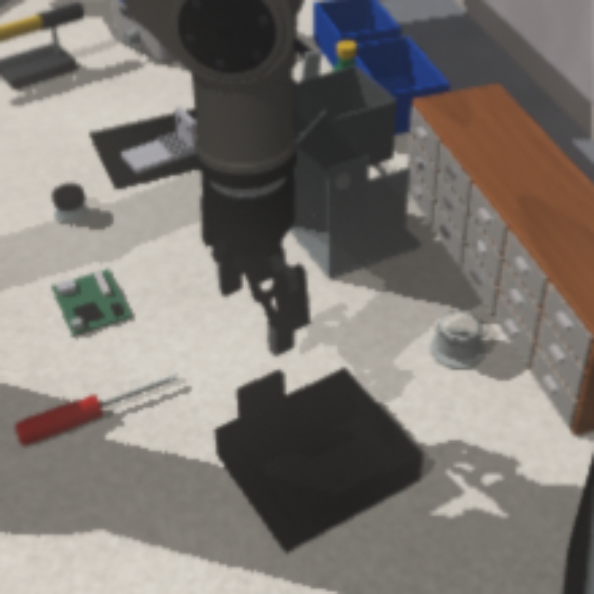

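The hopper is undisturbed: the grip point is where it was. The gripper is above the tab (262,395), and the driver's tip at (178,378) is clear of the tray. I'll go down and grip.

Emit:
send_rows(deltas="-0.001 -0.002 0.03 0; -0.001 -0.002 0.06 0; -0.001 -0.002 0.085 0; -0.001 -0.002 0.095 0; -0.001 -0.002 0.095 0")

```text
t: 7.0
eef_pos: [0.5062, -0.2309, 0.0551]
tool_rot: [-0.0, -0.132, 0.991, 0.001]
contact_force: [0.1, 0.0, 0.9]
gripper_width: 0.998
grasp_force: 0.0
```

Emit:
send_rows(deltas="0 0 0 0; 0 0 0 0; 0 0 0 0; 0 0 0 0; 0 0 0 0", claw=0, force=90)

```text
t: 7.5
eef_pos: [0.5059, -0.2325, 0.0559]
tool_rot: [0.0, -0.13, 0.991, -0.0]
contact_force: [-0.7, -0.2, 0.7]
gripper_width: 0.144
grasp_force: 0.0
```

Emit:
send_rows(deltas="0 0 0 0; 0 0 0 0; 0 0 -0.005 0; 0 0 -0.01 0; 0 0 -0.015 0")

```text
t: 8.0
eef_pos: [0.5054, -0.2323, 0.0707]
tool_rot: [-0.0, -0.13, 0.991, 0.0]
contact_force: [0.3, -0.7, -3.0]
gripper_width: 0.098
grasp_force: 87.8
```

```bash
python3 -c "
from h import *
go([.5026,.0695,.070],yaw=188.5)"
```

```text
t 8.0 pos [ 0.5054 -0.2323  0.0707] toolx -165.01 spin 6.49 q [ 0.18  0.51  0.17  1.98 -0.14  0.66  2.27] F [ 0.3 -0.7 -3. ] w 0.098
[0.503 0.07  0.07 ] -> [-0.0753  0.2922  0.0008]
```

Emit:
send_rows(deltas="-0.008 0.03 0 2; -0.015 0.06 0 4; -0.023 0.09 0 6.5; -0.031 0.12 0 6.5; -0.038 0.15 0 6.5")

```text
t: 8.5
eef_pos: [0.5037, -0.0763, 0.0708]
tool_rot: [0.0, -0.074, 0.997, 0.0]
contact_force: [0.2, -0.2, -1.7]
gripper_width: 0.092
grasp_force: 88.0
```

```bash
python3 -c "
from h import *
go([.5026,.0695,.070],yaw=188.5)"
```

```text
t 8.5 pos [ 0.5037 -0.0763  0.0708] toolx -171.51 spin -0.01 q [-0.13  0.45  0.2   2.09 -0.15  0.61  1.89] F [ 0.2 -0.2 -1.7] w 0.092
[0.503 0.07  0.07 ] -> [-0.0205  0.1444  0.0008]
```

Emit:
send_rows(deltas="-0.004 0.03 0 0; -0.008 0.06 0 0; -0.012 0.09 0 0; -0.016 0.12 0 0; -0.02 0.143 0 0")

```text
t: 9.0
eef_pos: [0.5021, 0.069, 0.0708]
tool_rot: [0.0, -0.075, 0.997, 0.0]
contact_force: [0.4, 0.5, -2.8]
gripper_width: 0.094
grasp_force: 88.0
```

Run:
```python
from h import *
go([.5026,.0695,.056],yaw=188.5)
np.set_printoptions(precision=3,suppress=True)
for c in('side','top'):
  p=bot.read_camera(c); save(p,'tr2%s.png'%c)
  d=bot.landmark_of(p,'tray_c')[:1]; print(c,d, bot.landmark_of(p,'hopper_base')[:1])
  m=bot.masks_of(p,'tray_c')
  if m:
    q=cloud(p,m[0]['mask']); q=q[(q[:,2]>.045)&(q[:,2]<.062)]
    if len(q)>8: print(m[0]['confidence'],cv2.minAreaRect((q[:,:2]*1000).astype(np.float32)))
```

```text
t 9.0 pos [0.5021 0.069  0.0708] toolx -171.42 spin 0.08 q [-0.41  0.45  0.19  2.1  -0.14  0.61  1.6 ] F [ 0.4  0.5 -2.8] w 0.094
[0.503 0.07  0.056] -> [-0.0006  0.0004  0.0148]
side [{'xyz': [0.5316, 0.0025, 0.03], 'confidence': 0.88}] [{'xyz': [0.6437, 0.0181, 0.0017], 'confidence': 0.76}]
top [{'xyz': [0.5316, -0.0051, 0.0338], 'confidence': 0.59}] [{'xyz': [0.6432, 0.0188, -0.0022], 'confidence': 0.72}]
0.97 ((529.6319580078125, 2.7813186645507812), (150.22935485839844, 130.4881134033203), 8.614659309387207)
```

View pics/tr2side.png

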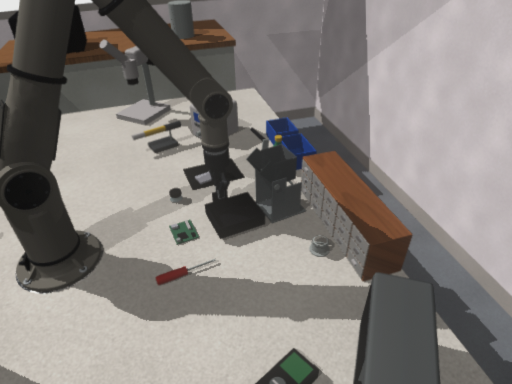

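The picture shows the tray in front of the hopper at (235,213). The depth rectangle puts its centre at (0.530, 0.003) with yaw 8.6°, which is the catch point. I'll set it down.

Emit:
send_rows(deltas="0 0 0.005 0; 0 0 0.01 0; 0 0 0.015 0; 0 0 0.016 0; 0 0 0.016 0")

```text
t: 9.9
eef_pos: [0.5021, 0.0664, 0.056]
tool_rot: [-0.0, -0.074, 0.997, 0.0]
contact_force: [-8.7, -0.7, 25.6]
gripper_width: 0.099
grasp_force: 92.2
```

Emit:
send_rows(deltas="0 0 0 0; 0 0 0 0; 0 0 0 0; 0 0 -0.02 0; 0 0 -0.05 0", claw=0.6)

```text
t: 10.4
eef_pos: [0.5008, 0.0664, 0.1033]
tool_rot: [-0.002, -0.074, 0.997, -0.001]
contact_force: [0.1, 0.1, 0.5]
gripper_width: 0.6
grasp_force: 0.0
```

Emit:
send_rows(deltas="0.03 0.03 -0.05 8; 0.03 0.05 -0.1 16; 0.03 0.06 -0.15 24; 0.03 0.06 -0.19 32; 0.03 0.06 -0.19 40")

```text
t: 10.9
eef_pos: [0.4662, 0.1234, 0.3001]
tool_rot: [0.004, 0.274, 0.962, 0.003]
contact_force: [0.7, -0.5, 0.0]
gripper_width: 0.601
grasp_force: 0.0
```

```bash
python3 -c "
from h import *
go([.6444,.122,.30],[.6444,.122,.228],yaw=98.5)"
```

```text
t 10.9 pos [0.4662 0.1234 0.3001] toolx 148.24 spin 49.74 q [-0.71  0.08  0.35  1.95 -0.03  1.1   0.67] F [ 0.7 -0.5  0. ] w 0.601
[0.644 0.122 0.3  ] -> [-0.1522  0.0925  0.0016]
[0.644 0.122 0.228] -> [-0.1519  0.0919  0.0736]
```

Emit:
send_rows(deltas="-0.03 0.018 0 8.5; -0.06 0.037 0 17; -0.09 0.055 0 25.5; -0.12 0.074 0 34; -0.152 0.092 0 42")

```text
t: 11.4
eef_pos: [0.6426, 0.1211, 0.2938]
tool_rot: [-0.0, 0.6, 0.8, -0.0]
contact_force: [0.4, 0.2, -0.4]
gripper_width: 0.598
grasp_force: 0.0
```

Emit:
send_rows(deltas="0 0 0 7.7; 0 0 0 7.7; 0 0 0 7.7")

```text
t: 11.7
eef_pos: [0.6409, 0.1207, 0.2939]
tool_rot: [-0.0, 0.649, 0.76, -0.001]
contact_force: [-0.5, 0.0, 0.2]
gripper_width: 0.598
grasp_force: 0.0
```

```bash
python3 -c "
from h import *
go([.6444,.122,.228],yaw=98.5)
b=bot.read_camera('side');c=b['img'][80:260,180:350]
cv2.imwrite('pics/ha.png',cv2.resize(c[...,::-1],None,fx=3.3,fy=3.3))
t=bot.read_camera('top')
for p in (b,t):print(bot.landmark_of(p,'bin_grip')[:1],bot.landmark_of(p,'tray_c')[:1])
"
```

```text
t 11.7 pos [0.6409 0.1207 0.2939] toolx 99.0 spin 0.5 q [-0.65  0.43  0.52  1.58 -0.22  1.2   0.07] F [-0.5  0.   0.2] w 0.598
[0.644 0.122 0.228] -> [0.0008 0.0037 0.0659]
[{'xyz': [0.6426, 0.1183, 0.237], 'confidence': 0.93}] [{'xyz': [0.5281, 0.0002, 0.0151], 'confidence': 0.9}]
[{'xyz': [0.6482, 0.1167, 0.2376], 'confidence': 0.56}] [{'xyz': [0.5305, -0.0057, 0.0205], 'confidence': 0.98}]
```

View pics/ha.png

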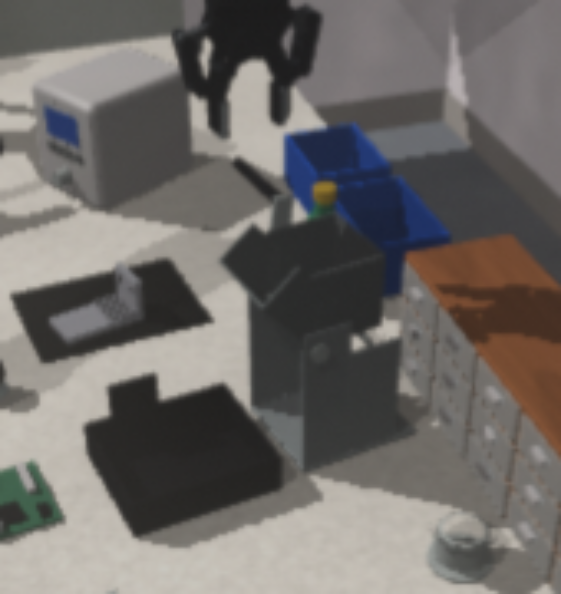

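The fingers (215,110 and 280,100) straddle the handle below them, and the tray stands level in front of the hopper. I'll go down and cage the bar.

Emit:
send_rows(deltas="0 0.004 0.02 0; 0 0.004 0.04 0; 0 0.004 0.06 0; 0 0.004 0.068 0; 0 0.004 0.068 0")

```text
t: 12.5
eef_pos: [0.6446, 0.1212, 0.2255]
tool_rot: [-0.001, 0.651, 0.759, -0.001]
contact_force: [-0.1, -0.6, 0.1]
gripper_width: 0.602
grasp_force: 0.0
```

Emit:
send_rows(deltas="0 0 0 0; 0 0 0 0; 0 0 0 0; 0 0 0 0", claw=0.25, force=20)

```text
t: 12.9
eef_pos: [0.6456, 0.1213, 0.2271]
tool_rot: [0.0, 0.651, 0.759, 0.0]
contact_force: [1.0, 0.5, 0.1]
gripper_width: 0.248
grasp_force: 0.0
```

```bash
python3 -c "
from h import *
go([.6444,.122,.228],yaw=98.5)
for t in np.arange(0,1.8,.125):
  a=t-.172; print(round(t,3),np.round([-17-99.5*np.sin(a)+0, 98-99.5*np.cos(a)],1))
"
```

```text
t 12.9 pos [0.6456 0.1213 0.2271] toolx 98.79 spin 0.29 q [-0.63  0.49  0.49  1.64 -0.26  1.07  0.09] F [1.  0.5 0.1] w 0.248
[0.644 0.122 0.228] -> [ 0.0009 -0.0011 -0.0009]
0.0 [ 0. -0.]
0.125 [-12.3  -1.4]
0.25 [-24.8  -1.2]
0.375 [-37.1   0.5]
0.5 [-49.1   3.8]
0.625 [-60.5   8.5]
0.75 [-71.4  14.7]
0.875 [-81.3  22.1]
1.0 [-90.3  30.7]
1.125 [-98.1  40.4]
1.25 [-104.7   50.9]
1.375 [-109.8   62.2]
1.5 [-113.6   74.1]
1.625 [-115.8   86.3]
1.75 [-116.5   98.7]
```

Emit:
send_rows(deltas="0 -0.012 -0.001 0; 0 -0.025 -0.001 0; 0 -0.037 0.0005 0; 0 -0.049 0.004 0; 0 -0.0605 0.0085 0")

```text
t: 13.4
eef_pos: [0.5848, 0.1118, 0.2184]
tool_rot: [0.0, 0.651, 0.759, 0.001]
contact_force: [1.0, -1.0, 0.9]
gripper_width: 0.251
grasp_force: 0.4
```

Emit:
send_rows(deltas="0 -0.011 0.006 0; 0 -0.021 0.0135 0; 0 -0.030 0.022 0; 0 -0.0375 0.032 0; 0 -0.044 0.0425 0")

```text
t: 13.9
eef_pos: [0.5413, 0.1052, 0.1748]
tool_rot: [-0.0, 0.651, 0.759, 0.0]
contact_force: [0.4, 0.2, 0.7]
gripper_width: 0.251
grasp_force: 0.0
```

Emit:
send_rows(deltas="0 -0.005 0.0115 0; 0 -0.009 0.023 0; 0 -0.011 0.0355 0; 0 -0.012 0.048 0; 0 -0.012 0.048 0")

```text
t: 14.4
eef_pos: [0.529, 0.1032, 0.1254]
tool_rot: [-0.001, 0.651, 0.759, -0.002]
contact_force: [-0.2, -1.0, -0.9]
gripper_width: 0.251
grasp_force: 0.0
```

Emit:
send_rows(deltas="0 0 0 0; 0 0 0 0; 0 0 0 0; 0 0 0 0; 0 0 0 0")

```text
t: 14.9
eef_pos: [0.5304, 0.1035, 0.1277]
tool_rot: [0.0, 0.651, 0.759, 0.0]
contact_force: [0.4, -0.1, -0.2]
gripper_width: 0.251
grasp_force: 0.0
```

Run:
```python
from h import *
go([.53,.1051,.1293],yaw=98.5)
np.set_printoptions(precision=3,suppress=True)
b=bot.read_camera('side');t=bot.read_camera('top')
c=np.hstack([cv2.resize(b['img'][110:260,170:320],(400,400)),cv2.resize(t['img'][120:250,150:280],(400,400))])
cv2.imwrite('pics/dump.png',c[...,::-1])
for p in (b,t):
  for n in('bin_grip','relay1_c','tray_c'): print(n,[(np.round(d['xyz'],3),round(d['confidence'],2)) for d in bot.landmark_of(p,n)[:4]])
```

```text
t 14.9 pos [0.5304 0.1035 0.1277] toolx 98.79 spin 0.29 q [-0.67  0.43  0.46  2.   -0.27  0.77  0.1 ] F [ 0.4 -0.1 -0.2] w 0.251
[0.53  0.105 0.129] -> [ 0.0016 -0.0002 -0.0016]
bin_grip [(array([0.531, 0.099, 0.136]), 0.56), (array([0.546, 0.292, 0.004]), 0.19)]
relay1_c [(array([ 0.565, -0.021,  0.015]), 0.61)]
tray_c [(array([ 0.531, -0.003,  0.018]), 0.72), (array([0.548, 0.291, 0.002]), 0.32)]
bin_grip [(array([0.533, 0.095, 0.138]), 0.91)]
relay1_c [(array([ 0.56 , -0.025,  0.016]), 0.46)]
tray_c [(array([ 0.528, -0.002,  0.019]), 0.6)]
```

View pics/dump.png

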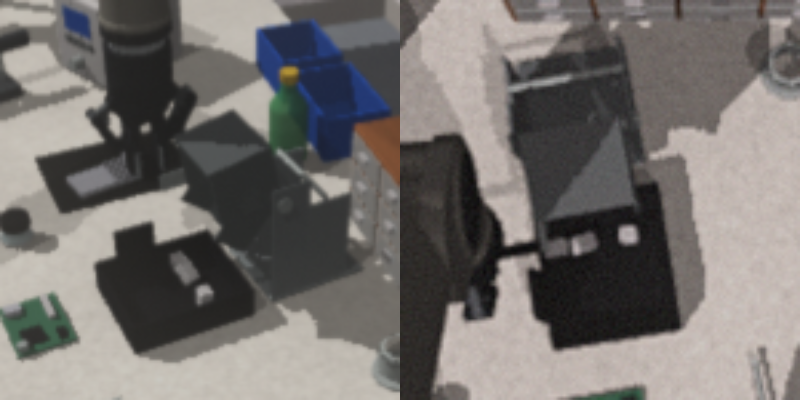

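All three relays lie in the tray, at (557,247), (583,242) and (628,235) in the top view, and the bin is at its stop. Next I grip the bar and swing back.

Emit:
send_rows(deltas="0 0 0 0; 0 0 0 0; 0 0 0 0; 0 0 0 0; 0 0 0 0", claw=0, force=25)

```text
t: 15.8
eef_pos: [0.5298, 0.1034, 0.1274]
tool_rot: [-0.0, 0.651, 0.759, -0.0]
contact_force: [-4.1, -0.6, 4.4]
gripper_width: 0.129
grasp_force: 24.5
```

Emit:
send_rows(deltas="0 0.001 -0.0125 0; 0 0.003 -0.0245 0; 0 0.007 -0.0365 0; 0 0.012 -0.048 0; 0 0.0185 -0.0585 0")

```text
t: 16.3
eef_pos: [0.5463, 0.1062, 0.1868]
tool_rot: [-0.002, 0.651, 0.759, -0.002]
contact_force: [-8.7, -0.1, 1.5]
gripper_width: 0.13
grasp_force: 24.4
```

Emit:
send_rows(deltas="0 0.008 -0.0095 0; 0 0.017 -0.0185 0; 0 0.027 -0.026 0; 0 0.038 -0.032 0; 0 0.049 -0.0365 0")

```text
t: 16.8
eef_pos: [0.5976, 0.1151, 0.2253]
tool_rot: [-0.0, 0.651, 0.759, 0.001]
contact_force: [-5.0, 2.1, 4.4]
gripper_width: 0.129
grasp_force: 25.0
```

```bash
python3 -c "
from h import *
go([.6456,.1213,.2271],yaw=98.5)
p=bot.read_camera('side');print(bot.landmark_of(p,'bin_grip')[:1])
"
```

```text
t 16.8 pos [0.5976 0.1151 0.2253] toolx 98.84 spin 0.34 q [-0.67  0.41  0.5   1.76 -0.23  1.02  0.07] F [-5.   2.1  4.4] w 0.129
[0.646 0.121 0.227] -> [-0.0013  0.0484 -0.0017]
[{'xyz': [0.5975, 0.1106, 0.2295], 'confidence': 0.82}]
```

Emit:
send_rows(deltas="0 0.012 -0.003 0; 0 0.024 -0.004 0; 0 0.036 -0.003 0; 0 0.046 -0.002 0; 0 0.048 -0.002 0", claw=0.25)

```text
t: 17.4
eef_pos: [0.6455, 0.1212, 0.2244]
tool_rot: [0.0, 0.651, 0.759, 0.0]
contact_force: [-0.8, -0.2, -0.7]
gripper_width: 0.253
grasp_force: 0.0
```

Emit:
send_rows(deltas="0 0 0 0; 0 0 0 0; 0 0 0 0; 0 0 0 0; 0 0 0 0", claw=0.6)

```text
t: 17.9
eef_pos: [0.6442, 0.1211, 0.2245]
tool_rot: [-0.0, 0.651, 0.759, 0.0]
contact_force: [-0.5, -0.6, -0.2]
gripper_width: 0.602
grasp_force: 0.0
```

Emit:
send_rows(deltas="0 0 -0.02 0; 0 0 -0.05 0; 0 0 -0.08 0; 0 0 -0.08 0; 0 0 -0.08 0")

```text
t: 18.4
eef_pos: [0.6445, 0.1211, 0.3051]
tool_rot: [0.0, 0.651, 0.759, 0.001]
contact_force: [1.0, -0.2, -1.0]
gripper_width: 0.6
grasp_force: 0.0
```

Run:
```python
from h import *
b=bot.read_camera('side');t=bot.read_camera('top')
c=np.hstack([cv2.resize(b['img'][110:260,170:320],(400,400)),cv2.resize(t['img'][120:250,90:280],(400,274)) if 0 else cv2.resize(t['img'][120:250,150:280],(400,400))])
cv2.imwrite('pics/end.png',c[...,::-1])
for p in (b,t):
  for n in('bin_grip','relay1_c','tray_c','heatsink_c','mat','pcb','driver','spool'): print(n,[(np.round(d['xyz'],3).tolist(),round(d['confidence'],2)) for d in bot.landmark_of(p,n)[:3]])
  m=bot.masks_of(p,'bin_grip')
  if m:
    q=cloud(p,m[0]['mask']);q=q[(q[:,1]>.1)&(q[:,1]<.16)&(q[:,2]>.2)];print('bar',np.median(q,0),q[:,2].max())
go()
```

```text
bin_grip [([0.643, 0.118, 0.235], 0.78)]
relay1_c [([0.564, -0.02, 0.014], 0.44)]
tray_c [([0.53, -0.001, 0.014], 0.57)]
heatsink_c [([0.504, 0.282, 0.005], 0.53), ([0.645, 0.022, 0.0], 0.18)]
mat [([0.526, 0.304, 0.002], 0.72), ([0.502, 0.282, 0.002], 0.46)]
pcb [([0.367, 0.011, 0.002], 0.63)]
driver [([0.346, -0.166, 0.002], 0.95)]
spool [([0.738, -0.194, 0.003], 0.82)]
bar [0.64122466 0.12722338 0.24348959] 0.24717892341451464
bin_grip [([0.647, 0.113, 0.236], 0.66)]
relay1_c [([0.565, -0.024, 0.018], 0.62)]
tray_c [([0.532, -0.006, 0.021], 0.87)]
heatsink_c [([0.554, 0.055, 0.014], 0.67)]
mat [([0.352, -0.164, -0.0], 0.64)]
pcb [([0.369, 0.006, -0.003], 0.79)]
driver [([0.354, -0.164, 0.004], 0.49)]
spool [([0.551, 0.058, 0.012], 0.67), ([0.737, -0.189, 0.002], 0.66)]
bar [0.64506286 0.11191429 0.24367539] 0.2471197086627681
t 19.4 pos [0.6444 0.1211 0.3045] toolx 98.79 spin 0 q [-0.65  0.43  0.52  1.55 -0.22  1.22  0.06] F [-0.1 -1.4  0.4] w 0.602
```

View pics/end.png

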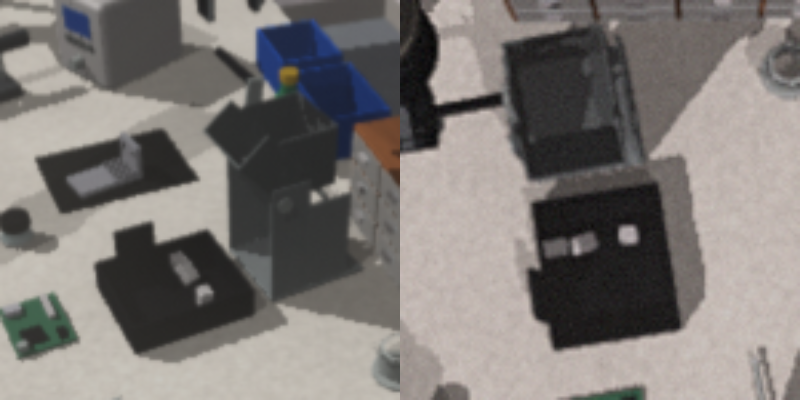

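The bin is home and empty (570,100). All three relays lie flat in the tray, the heatsink is on its long leg with the foot up, and the arm is clear.

```bash
python3 -c "
from station import bot
print(bot.hand_in())"
```

```text
the job is handed in; nothing more can be done
None
```

I handed the job in at about 19 s of the 72 s; no verdict came back. The last pictures show the three relays in the tray under the hopper's mouth, the bin back home, the heatsink on its long leg with the foot up, and the spool, driver and circuit board unmoved (the jar, bottle and multimeter weren't re-measured).

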